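# Charge the bake-out tray with gas sample cylinders

## Robot

A 7-joint arm with a two-finger parallel gripper is mounted at the origin on the work surface. World frame = base frame: x ahead of the robot, y to its left, z up, the work surface at z = 0. Lengths are in m, angles in rad, forces in N, time in s.
With the tool pointing down it reaches from about 0.4 to 0.85 m from the base axis. Payload 10.4 kg.
Tool frame: the origin (TCP) lies at the very end of the fingers, on their centre line; the grasp point (between the pads) lies 19 mm behind it (robot.tcp_to_grasp is the z of the grasp point in the tool frame, in m); z points along the fingers, y is the line along which they close (so a half turn about z gives the same grasp; the last joint's range is limited). The gripper opens to 87 mm and grips with 3 to 60 N. Pads are 19 mm wide; open, the fingers measure 117 mm over their backs; the gripper's body (75 mm by 190 mm) begins 51 mm behind the grasp point.
Start: joints at [1.16, 0.332, -0.065, 1.46, 0.022, 1.35, -0.088], TCP at [0.236, -0.579, 0.223] pointing down, gripper open.
Joint ranges: [-2.6, 2.6], [-0.5, 2.12], [-1.47, 1.34], [0.16, 2.42], [-1.27, 4.41], [0.06, 2.06], [-2.6, 2.6]. Speed limits (rad/s): [2.22, 2.22, 2.79, 2.79, 3.14, 3.14, 3.14].

## Interface

Orientations are given as a 3x3 rotation matrix whose columns are the frame's x, y, z axes.
In Python, from cell import robot gives the robot as it stands. The module is installed in compiled form; this text tells all that it offers.
- The arm moves only by the tool move_arm, never from a script. Its argument "plan" is a list of rows, each an object of numbers: "fingers": the gripper's target within -1 to 1 (fully open at 1, half-way at 0, shut at -1); "x", "y", "z": the shift along the tool's x, y, z in m; "roll": the turn about the tool's z in degrees. A call has 1 to 10 rows; each row is the pose to reach, as a shift and turn from the pose commanded when the call began, along the tool's axes at that moment; what a row does not reach only later rows make up. A row lasts 1/8 s, in which the tool goes at most 62.5 mm and 10.7 degrees, less where a joint would pass 70% of its speed; a pose out of reach is approached as far as the arm can. A call with a gripper value outside its range is refused whole. The fingers move at their own pace and stop on an object; "grip_force" is the grip in N (left out, the last holds). Time passes only in rows, so rows that repeat a pose let the fingers close. It gives the time, the measured TCP pose, the force, the opening and the grip force at its end, in the units of the state.
- robot.get_state(): the state, without advancing time (a new reading comes with each control period).
- robot.read_camera(name): name is "scene" or "side" or "wrist"; returns the picture (400x640x3 uint8, red, green, blue); there is no depth.
- robot.get_calibration(name): a dict with "fx", "fy", "cx", "cy" (pixels), "R" (3x3) and "t" (3): a world point X has camera coordinates R X + t. Camera axes: x right, y down, z forward; pixel columns grow to the right and rows downward; lengths in m; the calibration is good to about 2 mm. A picture is of the moment at which its call begins: read the wrist's pose just before it. get_calibration takes no time and is no camera call; for the wrist camera it gives the pose at the moment of the call.
- robot.finish_job(): hands the job in; it is judged then, once.
Trained networks look in the newest picture that a camera, given by its name, has taken for a name from the list of things; names that differ only in an ending like _2 or _b are one class to them, and where a whole thing is asked for, a point or a joint stands for the part that bears it (a point fixed in the world has none). Each returns a list of dicts, best first, with "p" (0 to 1); they miss things now and then, are a little off and sometimes report something else, mostly with a low value. They report only what shows in the picture. A call takes as long as a camera call. They do not tell look-alikes from the thing itself.
- robot.find_in(label, camera): "at" ([column, row] in pixels, amid what is visible of it).
- robot.masks_of(label, camera): "mask" (400x640 bool, what is visible of it) and "at" ([column, row] in pixels, amid what is visible of it).
The state is a dict: "time_s": time; "joint_pos": joint angles; "qd": joint speeds; "tau": joint torques, N m; "tcp_pos": TCP position; "eef_rot": TCP orientation; "wrist_force": force on the tool from outside, world axes, zero at the start; "moment": the same for the moment, N m; "opening": finger opening in m; "grasp_force": force on a finger pad.
Only numpy, scipy, OpenCV 4.12 (cv2) and the standard library are available. Lean on these libraries where they do the work, as an engineer would, in place of code of your own. Each camera call takes 0.05 s, during which the arm holds its last target. There are 200 camera calls.

## Task

Push the grooved tray fully home against the tipping pan, then lift the pan's red handle and tip the pan smoothly so that the three steel sample cylinders roll out and settle, one in each groove of the tray. Lower the pan gently back down onto its rests, leaving the tray home. The cylinders have been cleaned: do not touch them with the robot, and leave the other things on the bench where they are.

Things in the scene. Friction and masses are not known exactly. Their poses are not given: they have to be found in the camera images.
- cyl1_mid (a point): Centre (on its axis, half-way along) of the gas sample cylinder with the blue band: polished steel, round with domed ends, diameter 28 mm, body 124 mm long, 142 mm over its brass stubs, about 0.16 kg. It starts lying in the pan, its axis along the rig's x. It rolls very easily. It must not be touched.
- cyl2_mid (a point): Centre (on its axis, half-way along) of the gas sample cylinder with the green band: polished steel, round with domed ends, diameter 28 mm, body 124 mm long, 142 mm over its brass stubs, about 0.16 kg. It starts lying in the pan, its axis along the rig's x. It rolls very easily. It must not be touched.
- cyl3_mid (a point): Centre (on its axis, half-way along) of the gas sample cylinder with the orange band: polished steel, round with domed ends, diameter 28 mm, body 124 mm long, 142 mm over its brass stubs, about 0.16 kg. It starts lying in the pan, its axis along the rig's x. It rolls very easily. It must not be touched.
- groove1 (a point): Where a cylinder's centre lies when it is seated in groove 1 of the grooved aluminium tray (nearest the pan, highest); moves with the tray. Three parallel shallow V grooves run along the rig's x at 34 mm pitch, the tray floor falls 10 degrees away from the pan and ends at the yellow plate, so cylinders that roll in from a docked tray's pan side run down and settle one to a groove. Axes as the rig's.
- groove2 (a point): Where a cylinder's centre lies when it is seated in groove 2 of the grooved aluminium tray (middle); moves with the tray. Three parallel shallow V grooves run along the rig's x at 34 mm pitch, the tray floor falls 10 degrees away from the pan and ends at the yellow plate, so cylinders that roll in from a docked tray's pan side run down and settle one to a groove. Axes as the rig's.
- groove3 (a point): Where a cylinder's centre lies when it is seated in groove 3 of the grooved aluminium tray (farthest from the pan, lowest, by the yellow end plate); moves with the tray. Three parallel shallow V grooves run along the rig's x at 34 mm pitch, the tray floor falls 10 degrees away from the pan and ends at the yellow plate, so cylinders that roll in from a docked tray's pan side run down and settle one to a groove. Axes as the rig's.
- rig: The whole charging rig, screwed to the bench: an aluminium bed 210 x 425 x 10 mm with the tipping pan at its +y end and the sliding grooved tray at its -y end. Origin on the bench surface, at mid-width of the rig; its y axis points from the tray to the pan, x across, z up.
- tray_end (a point): Centre of the outer (-y) face of the tray's yellow end plate, where one pushes it: upright plate 164 mm wide (rig x), 8 mm thick, from 17 mm to 92 mm above the bench, this point 62 mm above the bench. Pushing it to rig +y slides the tray to the pan. Axes as the rig's. In front of the plate (towards rig -y) lies only the 10 mm bed.
- tray (a joint): How far the tray is drawn back from the pan along its rails (m): 0 is fully home, with its entry edge against the pan's pour edge; up to 0.12. Grows to rig -y. It slides with about 5 N of friction and stays where it is left. Firm stop at 0. While it is drawn back there is a gap through which the cylinders would fall.
- pan_handle (a point): Middle of the pan's red handle: a round bar 14 mm thick and 110 mm long along the rig's x, 96 mm above the bench with the pan down, clear underneath; held by two thin arms at 50 mm either side of its middle. It lies 190 mm beyond the hinge (rig +y) and 16 mm above it; the pan's back wall is 50 mm nearer the hinge, its top 7 mm above the bar's axis. There is free bench beyond it. Axes turn with the pan.
- pan_hinge (a point): Middle of the pan's hinge axis, which runs along the rig's x at the pan's pour edge, 80 mm above the bench.
- pan (a joint): Tilt of the open steel pan (rad): 0 is down on its rests, where its floor leans back 0.07 rad so the cylinders lie against the back wall; grows as the handle is lifted, to a stop at 0.7. The cylinders begin to roll out towards the tray just above 0.07; 0.35 empties it well. Pan 0.45 kg; lifting the handle with the cylinders in takes about 4 N, and let go it drops back.
- wrench: Open-ended steel wrench, 170 mm long, lying loose on the bench. Bystander. Origin at its middle, on the bench.
- gasket: Copper gasket ring, 70 mm across, 10 mm high, loose on the bench. Bystander. Origin under its centre.
- coupling: Steel spool-shaped coupling, 48 mm across and 48 mm high, standing loose. Bystander. Origin under its centre.
- beaker: Glass beaker, 70 mm across, 85 mm high, standing loose. Bystander. Origin under its centre.
- jar: Amber jar with a black cap, 64 mm across, 90 mm high, standing loose. Bystander. Origin under its centre.
Things that resemble listed ones, but are neither listed nor needed, are in the scene too. Leave any black or turquoise look-alike of the part that bears cyl3_mid alone.

How it is judged:
On the way, in this order (a step that is already met when the one before it is completed fails the run):
1. the tray is fully home while all the cylinders are still in the lowered pan (value of joint tray below 0.004 m and value of joint pan below 0.06 rad and y of each of cyl1_mid, cyl2_mid, cyl3_mid in the frame of rig above 0.05 m), for 0.2 s.
2. the pan is tipped up with all the cylinders rolled out into the tray (value of joint pan above 0.1 rad and y of each of cyl1_mid, cyl2_mid, cyl3_mid in the frame of rig below 0.025 m), for 0.1 s.
At the end, for the whole second after the job is handed in: each of the three cylinders lies at rest in a groove of its own (its centre within 12 mm of a groove's seat point), the tray is home within 6 mm, and the pan is down on its rests (within 0.03 rad) ((distance between cyl1_mid and groove1 below 0.012 m or distance between cyl1_mid and groove2 below 0.012 m or distance between cyl1_mid and groove3 below 0.012 m) and (distance between cyl2_mid and groove1 below 0.012 m or distance between cyl2_mid and groove2 below 0.012 m or distance between cyl2_mid and groove3 below 0.012 m) and (distance between cyl3_mid and groove1 below 0.012 m or distance between cyl3_mid and groove2 below 0.012 m or distance between cyl3_mid and groove3 below 0.012 m) and value of joint tray below 0.006 m and value of joint pan below 0.03 rad and linear speed of each of cyl1, cyl2, cyl3 below 0.03 m/s); the robot touches nothing.
It fails at once if the robot touches a cylinder (contact force between any of the fingers, the arm and cyl1 above 0.3 N or contact force between any of the fingers, the arm and cyl2 above 0.3 N or contact force between any of the fingers, the arm and cyl3 above 0.3 N).
It fails at once if the pan is jerked up or dropped back (faster than 2 rad/s) (velocity of joint pan above 2 rad/s or velocity of joint pan below -2 rad/s).
It fails at once if a cylinder falls off the rig (height (world z) of any of cyl1_mid, cyl2_mid, cyl3_mid below 0.035 m).
It fails at once if something else on the bench is moved by more than 30 mm (distance of any of wrench, gasket, coupling, beaker, jar from where it was at the start of the episode above 0.03 m).
It also fails if it takes over 53 s, if anything falls off the work surface, if the arm or the gripper's body presses on something with over 40 N, if the wrist force passes 120 N, or if a joint passes its speed limit or range.

## Working session

There is one attempt and no reset: what is moved stays moved. The work goes in short steps, Python scripts to look and compute and a tool call to move; the robot and the scene stay as the last step left them, time stands still between calls to the robot, and variables do not carry over. Pictures are saved under pics/ and viewed, at most 10 in all, crops included, and the job is handed in when it is done.

Besides the shell and the picture viewer there is one more tool, called after "Emit:" as a command line: name --argument value ..., lists and objects as JSON in quotes. move_arm: Moves the arm, as the interface text tells. Its arguments: {"type":"object","properties":{"plan":{"type":"array","items":{"type":"object","properties":{"fingers":{"type":"number"},"x":{"type":"number"},"y":{"type":"number"},"z":{"type":"number"},"roll":{"type":"number"}}}},"grip_force":{"type":"number"}},"required":["plan"]}

```bash
mkdir -p pics
cat > h.py <<'E'
import numpy as np, cv2
from cell import robot
def snap(c,f=None):
    im=robot.read_camera(c)
    if f: cv2.imwrite('pics/'+f,cv2.cvtColor(im,cv2.COLOR_RGB2BGR))
    return im
def ray(c,px):
    k=robot.get_calibration(c);R=np.array(k['R']);t=np.array(k['t'])
    d=R.T@np.array([(px[0]-k['cx'])/k['fx'],(px[1]-k['cy'])/k['fy'],1]);return -R.T@t,d
def onz(c,px,z):
    o,d=ray(c,px);return o+d*(z-o[2])/d[2]
def proj(c,X):
    k=robot.get_calibration(c);p=np.array(k['R'])@X+np.array(k['t']);return [k['fx']*p[0]/p[2]+k['cx'],k['fy']*p[1]/p[2]+k['cy']]
E
python3 - <<'E'
from h import *
np.set_printoptions(precision=3,suppress=True)
for c in('scene','side'):
    snap(c,c+'0.png')
    for n in ['rig','pan_handle','tray_end','cyl3_mid','cyl1_mid','cyl2_mid','tray','pan_hinge']:
        print(c,n,[(np.round(r['at']),round(r['p'],2)) for r in robot.find_in(n,c)][:4])
s=robot.get_state();print(s['time_s'],s['tcp_pos'],s['eef_rot'],s['opening'],robot.tcp_to_grasp)
E
```

```text
scene rig [(array([313., 208.]), 0.87)]
scene pan_handle []
scene tray_end [(array([302., 221.]), 0.57)]
scene cyl3_mid [(array([410., 253.]), 0.94), (array([297., 119.]), 0.56), (array([334., 148.]), 0.54)]
scene cyl1_mid []
scene cyl2_mid [(array([338., 153.]), 0.7), (array([198., 359.]), 0.65), (array([183., 297.]), 0.54)]
scene tray [(array([305., 222.]), 0.63)]
scene pan_hinge [(array([330., 162.]), 0.66)]
side rig [(array([264., 256.]), 0.73), (array([308., 227.]), 0.7)]
side pan_handle [(array([279., 234.]), 0.95), (array([329., 196.]), 0.32), (array([310., 229.]), 0.15)]
side tray_end [(array([328., 198.]), 0.68)]
side cyl3_mid [(array([292., 377.]), 0.97), (array([265., 258.]), 0.92), (array([248., 164.]), 0.68), (array([271., 250.]), 0.43)]
side cyl1_mid [(array([278., 241.]), 0.97)]
side cyl2_mid [(array([271., 248.]), 0.78)]
side tray [(array([330., 199.]), 0.74), (array([216., 360.]), 0.4)]
side pan_hinge [(array([281., 235.]), 0.73), (array([277., 243.]), 0.26)]
0.9 [ 0.236 -0.579  0.223] [[ 0.926  0.378  0.   ]
 [ 0.378 -0.926 -0.   ]
 [ 0.     0.    -1.   ]] 0.08708568609808633 -0.0187
```

View pics/scene0.png

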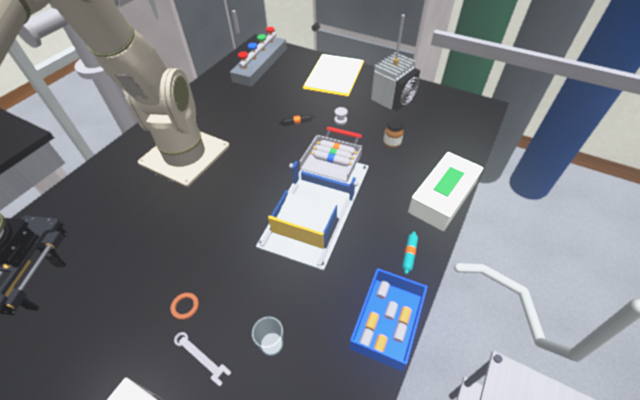

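View pics/side0.png

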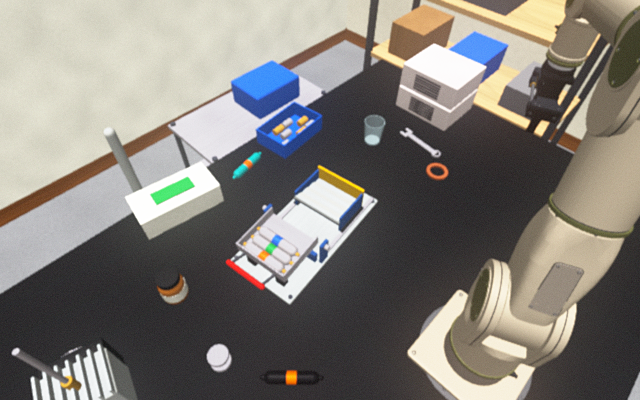

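Scene view: the rig is centred at (313,208), with the red handle at (343,132), the cylinders at (338,153) and the yellow plate at (297,232). The wrench, gasket and beaker are at the bottom, the jar is at (395,133) and the coupling at (341,115). 
Candidates for the orange-band cylinder are the turquoise look-alike (410,253), the black look-alike (297,119) and the steel one in the pan (334,148). I choose the one in the pan. 
For red parts, the handle bar is at scene (343,132) and side (245,274); the red knobs at (270,30) are not it.

Run:
```python
from h import *
np.set_printoptions(precision=4,suppress=True)
out=[]
for c,box in(('scene',(230,110,390,275)),('side',(215,150,390,310))):
    im=snap(c);x0,y0,x1,y1=box
    hsv=cv2.cvtColor(im,cv2.COLOR_RGB2HSV).astype(int);H,S,V=[hsv[...,i] for i in range(3)]
    roi=np.zeros(H.shape,bool);roi[y0:y1,x0:x1]=1
    for nm,m,z in(('red',((H<6)|(H>172))&(S>150)&(V>90),.096),('yel',(H>17)&(H<30)&(S>140)&(V>90),.055)):
        m=(m&roi).astype(np.uint8);n,l,st,ce=cv2.connectedComponentsWithStats(m)
        i=1+np.argmax(st[1:,4]);ys,xs=np.where(l==i)
        r=cv2.minAreaRect(np.c_[xs,ys].astype(np.float32));b=cv2.boxPoints(r)
        P=np.c_[xs,ys];d=P-P.mean(0);u=np.linalg.svd(d,full_matrices=0)[2][0];q=d@u
        e=[P.mean(0)+u*q.min(),P.mean(0)+u*q.max()]
        print(c,nm,len(xs),ce[i],'ends',*e,'world',*[onz(c,p,z) for p in e],'c',onz(c,ce[i],z));print(b.tolist() if nm=='yel' else '')
    crop=cv2.resize(im[y0:y1,x0:x1],None,fx=3.2,fy=3.2,interpolation=cv2.INTER_CUBIC);out.append(cv2.resize(crop,(400,400*crop.shape[0]//crop.shape[1]))[:380])
h=min(o.shape[0] for o in out)
cv2.imwrite('pics/crop.png',cv2.cvtColor(np.hstack([o[:h] for o in out]),cv2.COLOR_RGB2BGR))
for n in['wrench','gasket','coupling','beaker','jar']:print(n,[(onz('side',r['at'],.03 if n in('coupling','beaker','jar') else .005),round(r['p'],2)) for r in robot.find_in(n,'side')[:2]])
```

```text
scene red 120 [344.2583 131.8667] ends [327.0758 127.6882] [361.0143 135.9414] world [0.4393 0.2658 0.096 ] [0.5589 0.2812 0.096 ] c [0.5006 0.2737 0.096 ]

scene yel 161 [288.4099 225.1615] ends [267.0394 219.9061] [322.1341 233.4548] world [ 0.4561 -0.1318  0.055 ] [ 0.6186 -0.0974  0.055 ] c [ 0.5203 -0.1182  0.055 ]
[[264.04705810546875, 227.61175537109375], [268.31805419921875, 215.06570434570312], [322.20123291015625, 233.40890502929688], [317.93023681640625, 245.9549560546875]]
side red 258 [244.5969 274.4225] ends [225.7472 260.3384] [263.5589 288.5904] world [0.56   0.2782 0.096 ] [0.4356 0.2626 0.096 ] c [0.4964 0.2702 0.096 ]

side yel 545 [339.6165 181.4661] ends [315.7472 168.2653] [362.3266 194.0257] world [ 0.6507 -0.1316  0.055 ] [ 0.4789 -0.1536  0.055 ] c [ 0.5604 -0.1432  0.055 ]
[[312.7490234375, 173.86431884765625], [318.19842529296875, 163.78292846679688], [365.02880859375, 189.0966796875], [359.57940673828125, 199.17807006835938]]
wrench [(array([ 0.3952, -0.4472,  0.005 ]), 0.71), (array([ 0.5212, -0.5031,  0.005 ]), 0.46)]
gasket [(array([ 0.3865, -0.4298,  0.005 ]), 0.7), (array([0.4158, 0.4292, 0.005 ]), 0.15)]
coupling [(array([0.4098, 0.4313, 0.03  ]), 0.62)]
beaker [(array([ 0.6571, -0.4198,  0.03  ]), 0.56)]
jar [(array([0.6407, 0.4038, 0.03  ]), 0.78), (array([0.5436, 0.1502, 0.03  ]), 0.66)]
```

View pics/crop.png

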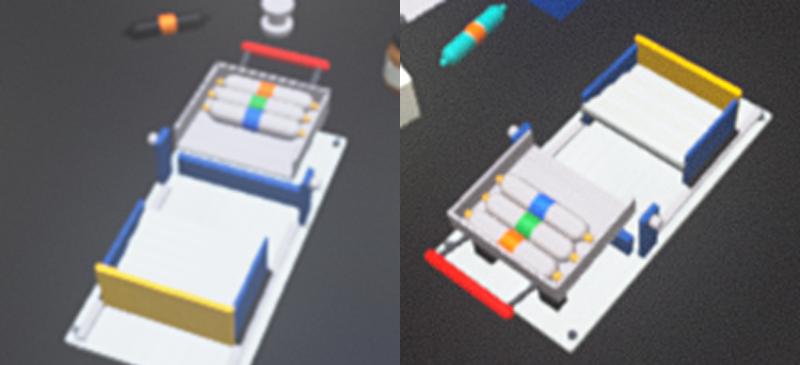

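The crops confirm it: the steel cylinders with orange, green and blue bands lie against the pan's back wall. The red bar is beyond them, and the yellow plate is at the tray's far end.

Run:
```python
from h import *
np.set_printoptions(precision=4,suppress=True)
for c,ps in(('side',[(318.2,163.8),(365,189)]),('scene',[(269,216.5),(324,235)])):print(c,*[onz(c,p,.092) for p in ps])
a=np.radians(7.3);X=np.array([np.cos(a),np.sin(a),0]);Y=np.array([-X[1],X[0],0])
hd=np.array([.4985,.272,.096]);hg=hd-.19*Y;hg[2]=0
print('hinge',hg)
# check predicted corners of bed etc.
for s in(-1,1):
    p=hd+s*.055*X;print('bar end',proj('scene',p),proj('side',p))
def rigc(p):d=p-hg;return d@X,d@Y
for c,ps in(('side',[(318.2,163.8),(365,189)]),('scene',[(269,216.5),(324,235)])):print(c,*[rigc(onz(c,p,.092)) for p in ps])
s=robot.get_state();print('tcp rig',rigc(np.array(s['tcp_pos'])))
```

```text
side [ 0.6337 -0.1246  0.092 ] [ 0.468 -0.147  0.092]
scene [ 0.4737 -0.1396  0.092 ] [ 0.6377 -0.1211  0.092 ]
hinge [0.5226 0.0835 0.    ]
bar end [np.float64(328.1560147045567), np.float64(128.2414767914929)] [np.float64(260.44090463138474), np.float64(286.9778047793618)]
bar end [np.float64(359.1154747959847), np.float64(135.789411580962)] [np.float64(227.20842974652595), np.float64(262.26216037670963)]
side (np.float64(0.08372567369505039), np.float64(-0.22054916286474335)) (np.float64(-0.08350498138487605), np.float64(-0.22172516055906533))
scene (np.float64(-0.07691804057480062), np.float64(-0.21514804477293498)) (np.float64(0.08807407223604935), np.float64(-0.2176300733558868))
tcp rig (np.float64(-0.3680724196909183), np.float64(-0.6203962553655061))
```

Emit:
move_arm --plan '[{"x": 0.05,"y": -0.027,"z": 0,"roll": 5,"fingers": -1},{"x": 0.1,"y": -0.055,"z": 0,"roll": 10,"fingers": -1},{"x": 0.15,"y": -0.082,"z": 0,"roll": 15,"fingers": -1},{"x": 0.2,"y": -0.109,"z": 0,"roll": 15,"fingers": -1},{"x": 0.25,"y": -0.137,"z": 0,"roll": 15,"fingers": -1},{"x": 0.3,"y": -0.164,"z": 0,"roll": 15,"fingers": -1},{"x": 0.35,"y": -0.191,"z": 0,"roll": 15,"fingers": -1},{"x": 0.4,"y": -0.219,"z": 0,"roll": 15,"fingers": -1},{"x": 0.446,"y": -0.244,"z": 0,"roll": 15,"fingers": -1},{"x": 0.446,"y": -0.244,"z": 0.06,"roll": 15,"fingers": -1}]' --grip_force 12

```text
time_s: 2.5
tcp_pos: [0.5625, -0.1795, 0.1661]
eef_rot: [[0.991, 0.133, 0.01], [0.133, -0.991, -0.0], [0.01, 0.002, -1.0]]
wrist_force: [0.0, -1.5, 0.2]
opening: 0.0022
grasp_force: 0.0
```

Emit:
move_arm --plan '[{"z": 0.055},{"z": 0.105},{"z": 0.107},{"z": 0.107,"y": -0.015},{"z": 0.107,"y": -0.03},{"z": 0.107,"y": -0.045},{"z": 0.107,"y": -0.06},{"z": 0.107,"y": -0.075},{"z": 0.107,"y": -0.085},{"z": 0.107,"y": -0.095}]'

```text
invalid input
```

```bash
cat >> h.py <<'E'
a=np.radians(7.3);X=np.array([np.cos(a),np.sin(a),0]);Y=np.array([-X[1],X[0],0])
hg=np.array([.4985,.272,0])-.19*Y
def rigc(p):d=np.array(p)-hg;return np.round([d@X,d@Y,p[2]],4)
E
python3 - <<'E'
from h import *
print(rigc(robot.get_state()['tcp_pos']))
a=snap('scene');b=snap('side')
o=np.hstack([cv2.resize(a[110:275,230:390],(400,412),interpolation=cv2.INTER_CUBIC),cv2.resize(b[150:315,215:375],(400,412),interpolation=cv2.INTER_CUBIC)])
cv2.imwrite('pics/push1.png',cv2.cvtColor(o,cv2.COLOR_RGB2BGR))
E
```

```text
[ 0.0061 -0.266   0.1661]
```

View pics/push1.png

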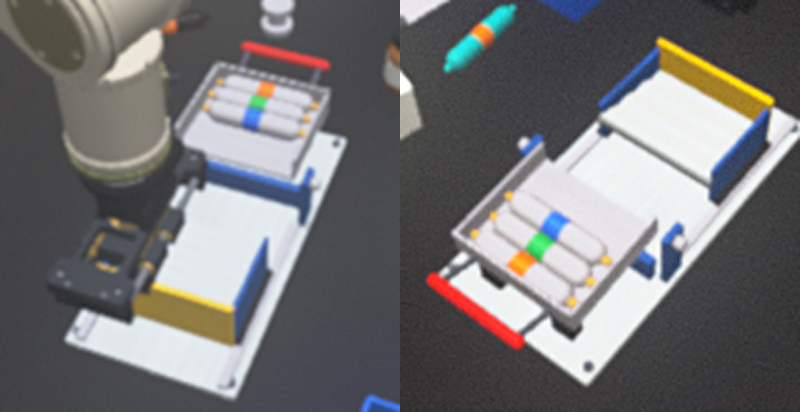

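The call was refused because every row needs all its fields. The picture shows the tray unchanged and the gripper above the outside of the plate.

Emit:
move_arm --plan '[{"x": 0,"y": 0,"z": 0.055,"roll": 0,"fingers": -1},{"x": 0,"y": 0,"z": 0.105,"roll": 0,"fingers": -1},{"x": 0,"y": 0,"z": 0.107,"roll": 0,"fingers": -1},{"x": 0,"y": -0.015,"z": 0.107,"roll": 0,"fingers": -1},{"x": 0,"y": -0.03,"z": 0.107,"roll": 0,"fingers": -1},{"x": 0,"y": -0.045,"z": 0.107,"roll": 0,"fingers": -1},{"x": 0,"y": -0.06,"z": 0.107,"roll": 0,"fingers": -1},{"x": 0,"y": -0.075,"z": 0.107,"roll": 0,"fingers": -1},{"x": 0,"y": -0.085,"z": 0.107,"roll": 0,"fingers": -1},{"x": 0,"y": -0.095,"z": 0.107,"roll": 0,"fingers": -1}]'

```text
time_s: 3.85
tcp_pos: [0.5462, -0.0902, 0.0575]
eef_rot: [[0.992, 0.125, 0.003], [0.125, -0.992, -0.002], [0.003, 0.003, -1.0]]
wrist_force: [-0.9, -4.8, 7.2]
opening: 0.0004
grasp_force: 3.4
```

Emit:
move_arm --plan '[{"x": 0,"y": -0.006,"z": 0,"roll": 0,"fingers": -1},{"x": 0,"y": -0.012,"z": 0,"roll": 0,"fingers": -1},{"x": 0,"y": -0.018,"z": 0,"roll": 0,"fingers": -1},{"x": 0,"y": -0.024,"z": 0,"roll": 0,"fingers": -1},{"x": 0,"y": -0.028,"z": 0,"roll": 0,"fingers": -1}]'

```text
time_s: 4.47
tcp_pos: [0.5426, -0.0623, 0.0574]
eef_rot: [[0.992, 0.125, 0.003], [0.125, -0.992, -0.002], [0.003, 0.002, -1.0]]
wrist_force: [-0.9, -5.7, 7.5]
opening: 0.0005
grasp_force: 3.2
```

Emit:
move_arm --plan '[{"x": 0,"y": -0.004,"z": 0,"roll": 0,"fingers": -1},{"x": 0,"y": -0.008,"z": 0,"roll": 0,"fingers": -1},{"x": 0,"y": -0.012,"z": 0,"roll": 0,"fingers": -1},{"x": 0,"y": -0.015,"z": 0,"roll": 0,"fingers": -1}]'

```text
time_s: 4.97
tcp_pos: [0.5416, -0.0553, 0.0576]
eef_rot: [[0.993, 0.119, 0.005], [0.12, -0.993, -0.01], [0.004, 0.011, -1.0]]
wrist_force: [6.5, -34.2, 2.7]
opening: 0.0004
grasp_force: 17.4
```

Run:
```python
from h import *
print(rigc(robot.get_state()['tcp_pos']))
a=snap('scene');b=snap('side')
o=np.hstack([cv2.resize(a[110:275,230:390],(400,412),interpolation=cv2.INTER_CUBIC),cv2.resize(b[150:315,215:375],(400,412),interpolation=cv2.INTER_CUBIC)])
cv2.imwrite('pics/push2.png',cv2.cvtColor(o,cv2.COLOR_RGB2BGR))
```

```text
[ 0.0011 -0.1402  0.0576]
```

View pics/push2.png

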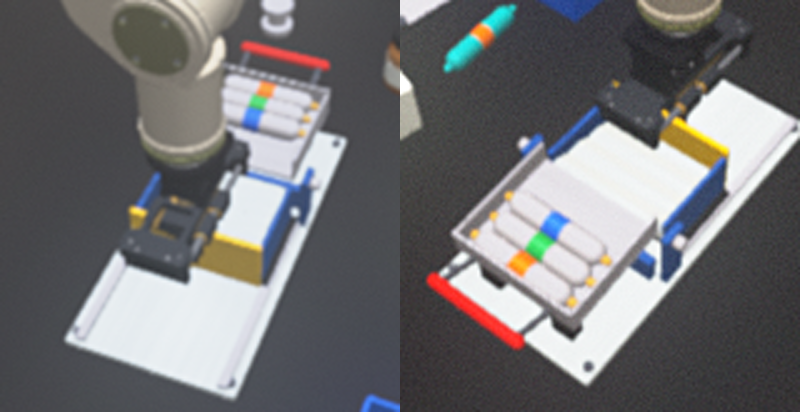

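At the stop: the reaction is 33 N and the tray touches the pan in the picture. Next I back off, rise and move over the handle.

Emit:
move_arm --plan '[{"x": 0,"y": 0.02,"z": 0,"roll": 0,"fingers": -1},{"x": 0,"y": 0.045,"z": 0,"roll": 0,"fingers": -1},{"x": 0,"y": 0.045,"z": -0.06,"roll": 0,"fingers": -1},{"x": 0,"y": 0.045,"z": -0.12,"roll": 0,"fingers": -1},{"x": 0,"y": 0.02,"z": -0.16,"roll": 0,"fingers": -0.2},{"x": 0,"y": -0.04,"z": -0.16,"roll": 0,"fingers": -0.2},{"x": 0,"y": -0.1,"z": -0.16,"roll": 0,"fingers": -0.2},{"x": 0,"y": -0.16,"z": -0.16,"roll": 0,"fingers": -0.2},{"x": 0,"y": -0.22,"z": -0.16,"roll": 0,"fingers": -0.2},{"x": 0,"y": -0.28,"z": -0.16,"roll": 0,"fingers": -0.2}]'

```text
time_s: 6.32
tcp_pos: [0.5033, 0.2332, 0.2164]
eef_rot: [[0.992, 0.126, 0.001], [0.126, -0.992, -0.0], [0.001, 0.0, -1.0]]
wrist_force: [1.0, 0.6, 0.1]
opening: 0.0345
grasp_force: 0.0
```

Run:
```python
from h import *
s=robot.get_state();print(rigc(s['tcp_pos']),s['opening'])
a=snap('scene');b=snap('side');w=snap('wrist')
hsv=cv2.cvtColor(w,cv2.COLOR_RGB2HSV).astype(int);H,S,V=[hsv[...,i] for i in range(3)]
m=(((H<6)|(H>172))&(S>150)&(V>90)).astype(np.uint8);n,l,st,ce=cv2.connectedComponentsWithStats(m)
i=1+np.argmax(st[1:,4]);ys,xs=np.where(l==i);P=np.c_[xs,ys];d=P-P.mean(0);u=np.linalg.svd(d,full_matrices=0)[2][0];q=d@u
e=[P.mean(0)+u*q.min(),P.mean(0)+u*q.max()]
print(st[i],*[rigc(onz('wrist',p,.096)) for p in e],rigc(onz('wrist',ce[i],.096)))
o=np.hstack([cv2.resize(a[110:275,230:390],(380,390)),cv2.resize(w,(420,262))[:390] if 0 else cv2.copyMakeBorder(cv2.resize(w,(420,262)),0,128,0,0,cv2.BORDER_CONSTANT)])
cv2.imwrite('pics/hand1.png',cv2.cvtColor(o,cv2.COLOR_RGB2BGR))
```

```text
[-2.000e-04  1.509e-01  2.164e-01] 0.0345198167157877
[ 277  118   19  137 2041] [0.0606 0.1854 0.096 ] [-0.0567  0.1834  0.096 ] [0.0096 0.1845 0.096 ]
```

View pics/hand1.png

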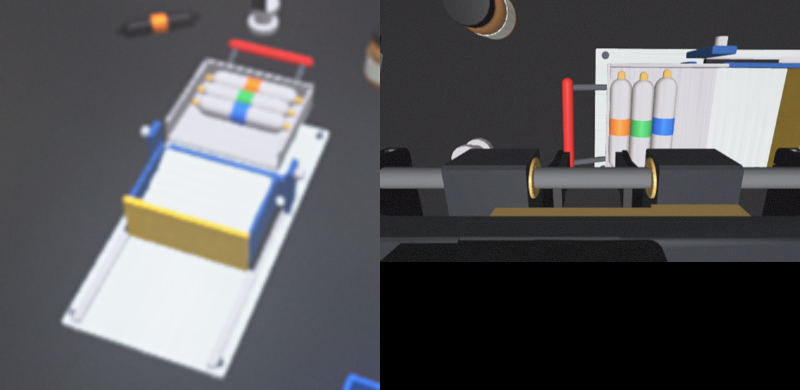

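The picture shows the tray docked against the pan with no gap, all three cylinders at the back wall, and the bar ahead of the fingers. I'll line up, descend and grip.

Emit:
move_arm --plan '[{"x": 0.001,"y": -0.036,"z": 0,"roll": 0,"fingers": -0.2},{"x": 0.001,"y": -0.036,"z": 0.03,"roll": 0,"fingers": -0.2},{"x": 0.001,"y": -0.036,"z": 0.07,"roll": 0,"fingers": -0.2},{"x": 0.001,"y": -0.036,"z": 0.1,"roll": 0,"fingers": -0.2},{"x": 0.001,"y": -0.036,"z": 0.125,"roll": 0,"fingers": -0.2},{"x": 0.001,"y": -0.036,"z": 0.138,"roll": 0,"fingers": -0.2},{"x": 0.001,"y": -0.036,"z": 0.138,"roll": 0,"fingers": -0.2}]'

```text
time_s: 7.35
tcp_pos: [0.5007, 0.2661, 0.0774]
eef_rot: [[0.992, 0.125, -0.001], [0.125, -0.992, -0.001], [-0.001, 0.001, -1.0]]
wrist_force: [-0.7, 0.2, -0.4]
opening: 0.0347
grasp_force: 0.0
```

Run:
```python
from h import *
s=robot.get_state();print(rigc(s['tcp_pos']),s['opening'])
b=snap('side');a=snap('scene')
o=np.hstack([cv2.resize(a[90:190,270:390],(400,333),interpolation=cv2.INTER_CUBIC),cv2.resize(b[200:300,200:320],(400,333),interpolation=cv2.INTER_CUBIC)])
cv2.imwrite('pics/hand2.png',cv2.cvtColor(o,cv2.COLOR_RGB2BGR))
```

```text
[0.0014 0.1838 0.0774] 0.034656309020427274
```

View pics/hand2.png

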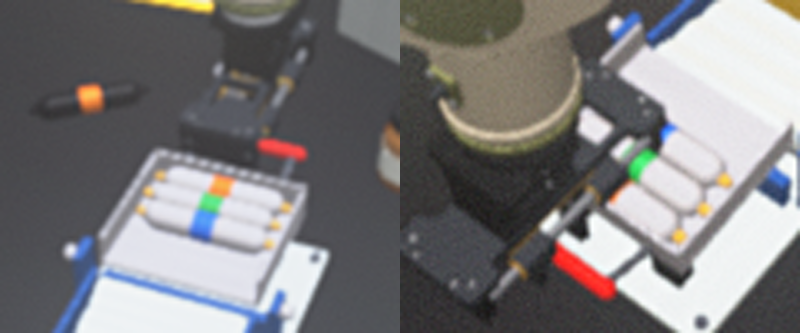

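The gripper is around the bar at its middle, clear of the cylinders and back wall, with no contact force. I'll close it.

Emit:
move_arm --plan '[{"x": 0,"y": 0,"z": 0,"roll": 0,"fingers": -1},{"x": 0,"y": 0,"z": 0,"roll": 0,"fingers": -1},{"x": 0,"y": 0,"z": 0,"roll": 0,"fingers": -1},{"x": 0,"y": 0,"z": 0,"roll": 0,"fingers": -1}]' --grip_force 12

```text
time_s: 7.95
tcp_pos: [0.5007, 0.271, 0.0786]
eef_rot: [[0.992, 0.129, 0.002], [0.129, -0.992, 0.006], [0.003, -0.006, -1.0]]
wrist_force: [1.3, 13.8, -3.0]
opening: 0.0136
grasp_force: 12.0
```

Run:
```python
from h import *
s=robot.get_state();print(rigc(s['tcp_pos']),s['opening'],s['wrist_force'])
for t in np.arange(.03,.43,.03):
    x=.19*np.cos(t)-.016*np.sin(t)-.19;z=.19*np.sin(t)+.016*np.cos(t)-.016;print(round(t,2),'y %.4f z %.4f'%(-x,-z))
```

```text
[0.0021 0.1887 0.0786] 0.013557608394995965 [ 1.29668667 13.82246563 -2.99945346]
0.03 y 0.0006 z -0.0057
0.06 y 0.0013 z -0.0114
0.09 y 0.0022 z -0.0170
0.12 y 0.0033 z -0.0226
0.15 y 0.0045 z -0.0282
0.18 y 0.0059 z -0.0338
0.21 y 0.0075 z -0.0393
0.24 y 0.0092 z -0.0447
0.27 y 0.0112 z -0.0501
0.3 y 0.0132 z -0.0554
0.33 y 0.0154 z -0.0607
0.36 y 0.0178 z -0.0659
0.39 y 0.0204 z -0.0710
0.42 y 0.0230 z -0.0761
```

Emit:
move_arm --plan '[{"x": 0,"y": -0.005,"z": 0,"roll": 0,"fingers": -1},{"x": 0,"y": -0.0044,"z": -0.006,"roll": 0,"fingers": -1},{"x": 0,"y": -0.0037,"z": -0.0115,"roll": 0,"fingers": -1},{"x": 0,"y": -0.0028,"z": -0.017,"roll": 0,"fingers": -1},{"x": 0,"y": -0.0017,"z": -0.0225,"roll": 0,"fingers": -1},{"x": 0,"y": -0.0005,"z": -0.028,"roll": 0,"fingers": -1},{"x": 0,"y": 0.0009,"z": -0.034,"roll": 0,"fingers": -1},{"x": 0,"y": 0.0025,"z": -0.039,"roll": 0,"fingers": -1},{"x": 0,"y": 0.0042,"z": -0.0447,"roll": 0,"fingers": -1},{"x": 0,"y": 0.0062,"z": -0.05,"roll": 0,"fingers": -1}]'

```text
time_s: 9.2
tcp_pos: [0.5019, 0.2606, 0.1282]
eef_rot: [[0.992, 0.126, 0.001], [0.126, -0.992, 0.001], [0.001, -0.001, -1.0]]
wrist_force: [4.6, 2.5, -3.2]
opening: 0.0136
grasp_force: 12.0
```

Emit:
move_arm --plan '[{"x": 0,"y": 0.002,"z": -0.0053,"roll": 0,"fingers": -1},{"x": 0,"y": 0.0042,"z": -0.0106,"roll": 0,"fingers": -1},{"x": 0,"y": 0.0066,"z": -0.0158,"roll": 0,"fingers": -1},{"x": 0,"y": 0.0092,"z": -0.021,"roll": 0,"fingers": -1},{"x": 0,"y": 0.0118,"z": -0.026,"roll": 0,"fingers": -1},{"x": 0,"y": 0.0118,"z": -0.026,"roll": 0,"fingers": -1},{"x": 0,"y": 0.0118,"z": -0.026,"roll": 0,"fingers": -1},{"x": 0,"y": 0.0118,"z": -0.026,"roll": 0,"fingers": -1},{"x": 0,"y": 0.0118,"z": -0.026,"roll": 0,"fingers": -1},{"x": 0,"y": 0.0118,"z": -0.026,"roll": 0,"fingers": -1}]'

```text
time_s: 10.45
tcp_pos: [0.5034, 0.2497, 0.1541]
eef_rot: [[0.992, 0.126, 0.001], [0.126, -0.992, 0.002], [0.001, -0.001, -1.0]]
wrist_force: [4.7, 4.9, -0.9]
opening: 0.0133
grasp_force: 12.0
```

Run:
```python
from h import *
s=robot.get_state();print(rigc(s['tcp_pos']),s['opening'],s['wrist_force'])
b=snap('side');a=snap('scene')
o=np.hstack([cv2.resize(a[110:275,230:390],(400,412),interpolation=cv2.INTER_CUBIC),cv2.resize(b[150:315,215:375],(400,412),interpolation=cv2.INTER_CUBIC)])
cv2.imwrite('pics/tip1.png',cv2.cvtColor(o,cv2.COLOR_RGB2BGR))
```

```text
[0.002  0.1673 0.1541] 0.013312599205910693 [ 4.66117645  4.94891944 -0.91712362]
```

View pics/tip1.png

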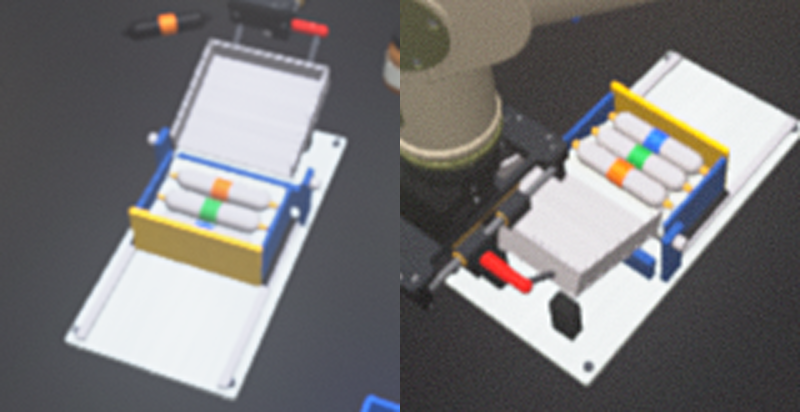

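All three cylinders sit one per groove in the tray and the pan is empty. I'll lower it along the same path.

Emit:
move_arm --plan '[{"x": 0,"y": -0.0026,"z": 0.005,"roll": 0,"fingers": -1},{"x": 0,"y": -0.0052,"z": 0.0102,"roll": 0,"fingers": -1},{"x": 0,"y": -0.0076,"z": 0.0154,"roll": 0,"fingers": -1},{"x": 0,"y": -0.0098,"z": 0.0207,"roll": 0,"fingers": -1},{"x": 0,"y": -0.0118,"z": 0.026,"roll": 0,"fingers": -1},{"x": 0,"y": -0.0138,"z": 0.0313,"roll": 0,"fingers": -1},{"x": 0,"y": -0.0155,"z": 0.037,"roll": 0,"fingers": -1},{"x": 0,"y": -0.0171,"z": 0.042,"roll": 0,"fingers": -1},{"x": 0,"y": -0.0185,"z": 0.048,"roll": 0,"fingers": -1},{"x": 0,"y": -0.0197,"z": 0.0535,"roll": 0,"fingers": -1}]'

```text
time_s: 11.8
tcp_pos: [0.5008, 0.2682, 0.0997]
eef_rot: [[0.992, 0.126, 0.0], [0.126, -0.992, -0.0], [0.0, 0.0, -1.0]]
wrist_force: [4.4, 1.8, -1.0]
opening: 0.0137
grasp_force: 12.0
```

Emit:
move_arm --plan '[{"x": 0,"y": -0.0011,"z": 0.0055,"roll": 0,"fingers": -1},{"x": 0,"y": -0.002,"z": 0.011,"roll": 0,"fingers": -1},{"x": 0,"y": -0.0025,"z": 0.0145,"roll": 0,"fingers": -1},{"x": 0,"y": -0.003,"z": 0.018,"roll": 0,"fingers": -1},{"x": 0,"y": -0.0035,"z": 0.0205,"roll": 0,"fingers": -1},{"x": 0,"y": -0.0035,"z": 0.0225,"roll": 0,"fingers": -1},{"x": 0,"y": -0.0035,"z": 0.0225,"roll": 0,"fingers": -1}]'

```text
time_s: 12.68
tcp_pos: [0.5006, 0.2711, 0.0788]
eef_rot: [[0.992, 0.125, 0.001], [0.125, -0.992, -0.001], [0.001, 0.001, -1.0]]
wrist_force: [-1.1, -4.1, 13.8]
opening: 0.0135
grasp_force: 12.0
```

The pan is on its rests: same height as before the lift, with upward reaction. I'll open part-way and rise.

Emit:
move_arm --plan '[{"x": 0,"y": 0,"z": 0,"roll": 0,"fingers": -0.2},{"x": 0,"y": 0,"z": 0,"roll": 0,"fingers": -0.2},{"x": 0,"y": 0,"z": 0,"roll": 0,"fingers": -0.2},{"x": 0,"y": 0,"z": -0.01,"roll": 0,"fingers": -0.2},{"x": 0,"y": 0,"z": -0.03,"roll": 0,"fingers": -0.2},{"x": 0,"y": 0,"z": -0.06,"roll": 0,"fingers": -0.2},{"x": 0,"y": 0,"z": -0.1,"roll": 0,"fingers": -0.2},{"x": 0,"y": 0,"z": -0.15,"roll": 0,"fingers": -0.2},{"x": 0,"y": 0,"z": -0.15,"roll": 0,"fingers": -0.2}]'

```text
time_s: 13.8
tcp_pos: [0.5018, 0.2732, 0.2333]
eef_rot: [[0.992, 0.126, 0.007], [0.126, -0.992, 0.003], [0.008, -0.003, -1.0]]
wrist_force: [0.3, -0.8, 0.2]
opening: 0.0348
grasp_force: 0.0
```

Run:
```python
from h import *
s=robot.get_state();print(rigc(s['tcp_pos']),s['opening'],s['wrist_force'])
b=snap('side');a=snap('scene')
o=np.hstack([cv2.resize(a[90:275,230:390],(400,462),interpolation=cv2.INTER_CUBIC),cv2.resize(b[150:335,215:375],(400,462),interpolation=cv2.INTER_CUBIC)])
cv2.imwrite('pics/end.png',cv2.cvtColor(o,cv2.COLOR_RGB2BGR))
```

```text
[0.0034 0.1908 0.2333] 0.0347967458858203 [ 0.30561655 -0.81518221  0.22150212]
```

View pics/end.png

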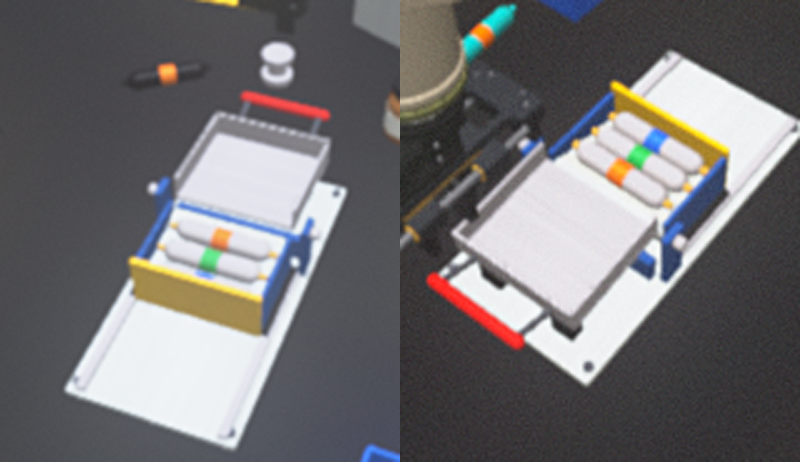

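The pan is down, the tray is home, the cylinders are seated and the gripper is clear.

```bash
python3 -c "
from cell import robot
print(robot.finish_job())"
```

```text
the job is handed in; nothing more can be done
None
```

I handed the job in at about 14 s. In the last pictures the tray is home, the three cylinders sit one per groove, and the pan is back on its rests; the judge's result was not shown.

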